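# Sort the dividers: free pair through the sprung flap, seized pair to repair

## Robot

A 7-joint arm with a two-finger parallel gripper is mounted at the origin on the work surface. World frame = base frame: x ahead of the robot, y to its left, z up, the work surface at z = 0. Lengths are in m, angles in rad, forces in N, time in s.
With the tool pointing down it reaches from about 0.4 to 0.85 m from the base axis. Payload 10.4 kg.
Tool frame: the origin (TCP) lies between the finger pads; the fingertips stand 22 mm ahead of it and the grasp point (between the pads) lies 3 mm ahead of it; z points along the fingers, y is the line along which they close (so a half turn about z gives the same grasp; the last joint's range is limited). The gripper opens to 85 mm and grips with 20 to 120 N. Pads are 22 mm wide; open, the fingers measure 114 mm over their backs; the gripper's body (76 mm by 85 mm) begins 54 mm behind the grasp point. The pads swing forward as they close: fully open they stand 13 mm farther back than shut.
Start: joints at [1.151, 0.332, -0.065, 1.46, 0.022, 1.35, -0.088], TCP at [0.242, -0.576, 0.253] pointing down, gripper open.
Joint ranges: [-2.6, 2.6], [-0.5, 2.12], [-1.47, 1.34], [0.16, 2.42], [-1.27, 4.41], [0.06, 2.06], [-2.6, 2.6]. Speed limits (rad/s): [2.22, 2.22, 2.79, 2.79, 3.14, 3.14, 3.14].

## Interface

Orientations are given as a unit quaternion [x, y, z, w].
In Python, from station import * gives the robot as it stands.
- The arm moves only by the tool arm_command, never from a script. Its arguments are lists of equal length, an entry for each row: "gripper": the opening, from 0 (shut) to 1 (fully open); "xyz": the shift along the tool's x, y, z in cm, a list of three; "delta_rot": the turn, a rotation vector about the tool's x, y, z in rad, a list of three. A call has 1 to 8 rows; each row shifts and turns the commanded pose from where the row before left it, along the tool's axes as they then stand; what a row does not reach is not made up. A row lasts 1/12 s, in which the tool goes at most 41.7 mm and 7.16 degrees, less where a joint would pass 70% of its speed; a pose out of reach is approached as far as the arm can. A call with a gripper value outside its range is refused whole. The fingers move at their own pace and stop on an object; "newtons" is the grip in N (left out, the last holds). Time passes only in rows, so rows that do not move let the fingers close. It gives the time, the measured TCP pose, the force, the opening and the grip force at its end, in the units of the state.
- state(): the state, without advancing time (a new reading comes with each control period).
- snapshot(name): name is "scene" or "side" or "wrist"; returns the picture (384x512x3 uint8, red, green, blue); there is no depth.
- camera_params(name): a dict with "intrinsics" (3x3 intrinsics, pixels), "k1" (the pictures are not rectified: a ray, as slopes to the right and down, at radius r is drawn at 1 + k1 r^2 times it, then the intrinsics apply), "T" (4x4, takes a point from camera to world coordinates). Camera axes: x right, y down, z forward; pixel columns grow to the right and rows downward; lengths in m; the calibration is good to about 2 mm. A picture is of the moment at which its call begins: read the wrist's pose just before it. camera_params takes no time and is no camera call; for the wrist camera it gives the pose at the moment of the call.
- close_job(): hands the job in; it is judged then, once.
The state is a dict: "clock": time; "joint_positions": joint angles; "qd": joint speeds; "joint_efforts": joint torques, N m; "position": TCP position; "orientation": TCP orientation; "contact_force": force on the tool from outside, world axes, zero at the start; "torque": the same for the moment, N m; "opening": finger opening in m; "finger_force": force on a finger pad.
Only numpy, scipy, OpenCV 4.12 (cv2) and the standard library are available. Lean on these libraries where they do the work, as an engineer would, in place of code of your own. Each camera call takes 0.05 s, during which the arm holds its last target. There are 200 camera calls.

## Task

One of the two pairs of wooden dividers has a seized hinge: find out which by squeezing the legs together. Fold the free pair shut and push it along the bench through the orange sprung flap into the stock rack until the flap has closed behind it, and lay the seized pair flat in the red repair tray. Leave the ink jar, the ink roller and the carved block where they are.

Things in the scene. Friction and masses are not known exactly. Their poses are not given: they have to be found in the camera images.
- dividers_1: Wooden drawing dividers lying flat: two beech legs (14 wide, 24 high, steel tips) on a round brass hinge 36 across, 26 high; 138 mm long, about 0.12 kg. The legs start spread 0.34 to 0.48 rad: 60 mm from the hinge 50 to 58 mm over the outside. Folded they lie parallel, 29 mm over the outside, tips 15 mm apart. Origin: on the hinge pin at the underside; z up, x along leg A, tip at x = 120.
- dividers_1_tip_a (a point): Centre of the end of leg A of this pair, 120 mm along the leg from the hinge, 12 mm above its underside.
- dividers_1_tip_b (a point): Centre of the end of leg B of this pair, 120 mm along the leg from the hinge, 12 mm above its underside.
- dividers_2: The other pair, same make, size, look, origin and axes as dividers_1. Of the two, one (look does not tell which) has a free hinge: its legs fold together under a few newtons and stay where left. The other's hinge is seized: its legs do not move at all.
- dividers_2_tip_a (a point): Centre of the end of leg A of this pair, 120 mm along the leg from the hinge, 12 mm above its underside.
- dividers_2_tip_b (a point): Centre of the end of leg B of this pair, 120 mm along the leg from the hinge, 12 mm above its underside.
- rack: Fixed plywood stock rack: a straight open-topped channel on the bench, no floor of its own. Side walls 10 mm thick, 38 high, inner faces at y = +32 and -32 mm, from x = -50 (open mouth) to an end wall at x = 260. Origin: on the bench in the middle of the gate; x runs inward along the channel. The flap shuts it at x = 0; behind it the bench is painted blue.
- flap (a joint): Orange flap 60 mm long, 30 high, 4 above the bench, on an upright pin at the rack's x = 0, y = +31. 0 rad: shut across the channel against a stop (cannot swing outward). It swings only inward (rack +x), to 1.35 rad; a spring shuts it (0.08 Nm shut, 0.21 Nm open: 2 to 5 N at its middle). It needs the 62 mm behind the gate free to close, and wipes along whatever passes.
- flap_edge (a point): Free edge of the flap at mid-height, 60 mm from its hinge pin.
- repair_tray: Fixed open red plastic tray, 160 mm along its x, 200 mm along its y, 30 mm high, walls and floor 5 mm thick. Origin: centre of its underside.
- ink_jar: Blue ink jar with a black cap, 64 mm across, 70 mm high, loose. Origin: centre of its underside. Leave it alone.
- brayer: Ink roller: black rubber roller 100 mm long, 36 mm thick, along its y, with a wooden handle towards its -x, 148 mm long in all, loose. Origin: on the bench under the middle of the roller. Leave it alone.
- carved_block: Carved lino printing block on plywood, 90 x 120 x 22 mm, loose. Origin: centre of its underside. Leave it alone.

How it is judged:
By the outcome, as a careful person would: the job done as asked, in the order asked, and still so for the second after the job is handed in, with the robot touching nothing.
It also fails if it takes over 66 s, if anything falls off the work surface, if the arm or the gripper's body presses on something with over 40 N, if the wrist force passes 120 N, or if a joint passes its speed limit or range.

## Working session

There is one attempt and no reset: what is moved stays moved. The work goes in short steps, Python scripts to look and compute and a tool call to move; the robot and the scene stay as the last step left them, time stands still between calls to the robot, and variables do not carry over. Pictures are saved under pics/ and viewed, at most 10 in all, crops included, and the job is handed in when it is done.

Besides the shell and the picture viewer there is one more tool, called after "Emit:" in YAML: its name, and indented under it one key for each argument. arm_command: Moves the arm, as the interface text tells. Its arguments: {"type":"object","properties":{"gripper":{"type":"array","items":{"type":"number"}},"xyz":{"type":"array","items":{"type":"array","items":{"type":"number"}}},"delta_rot":{"type":"array","items":{"type":"array","items":{"type":"number"}}},"newtons":{"type":"number"}},"required":["gripper","xyz","delta_rot"]}

```bash
mkdir -p pics; ls; python3 - <<'E'
from station import *
import cv2,numpy as np
s=state();print({k:np.round(v,3) for k,v in s.items()})
for n in("scene","side"):
    p=camera_params(n);print(n,p["intrinsics"],p["k1"],np.round(p["T"],3))
a=snapshot("scene");b=snapshot("side")
cv2.imwrite("pics/scene.png",cv2.resize(a[:,:,::-1],(800,600),interpolation=cv2.INTER_CUBIC))
cv2.imwrite("pics/side.png",cv2.resize(b[:,:,::-1],(800,600),interpolation=cv2.INTER_CUBIC))
E
```

```text
pics
{'clock': np.float64(0.0), 'joint_positions': array([ 1.151,  0.333, -0.065,  1.461,  0.022,  1.35 , -0.089]), 'qd': array([ 0.001,  0.001,  0.   , -0.001,  0.   ,  0.   ,  0.001]), 'joint_efforts': array([ 0.0000e+00, -6.2543e+01,  5.0000e-02, -3.9161e+01,  1.6000e-02,
        1.0000e-02,  0.0000e+00]), 'position': array([ 0.241, -0.576,  0.252]), 'orientation': array([ 0.98 ,  0.197, -0.   , -0.001]), 'contact_force': array([-0.901, -0.084,  0.246]), 'torque': array([-0.038,  0.047,  0.025]), 'finger_force': np.float64(0.0), 'opening': np.float64(0.085)}
scene [[449.38016104   0.         255.73806513]
 [  0.         449.38016104 189.50110849]
 [  0.           0.           1.        ]] 0.053689344294947046 [[-0.788  0.493 -0.369  1.09 ]
 [ 0.616  0.629 -0.475  0.612]
 [-0.002 -0.602 -0.799  1.168]
 [ 0.     0.     0.     1.   ]]
side [[383.20780847   0.         262.812005  ]
 [  0.         383.20780847 189.14870193]
 [  0.           0.           1.        ]] -0.09402672183522306 [[-0.787 -0.399  0.47  -0.049]
 [-0.617  0.519 -0.592  0.756]
 [-0.008 -0.756 -0.655  0.941]
 [ 0.     0.     0.     1.   ]]
```

View pics/scene.png

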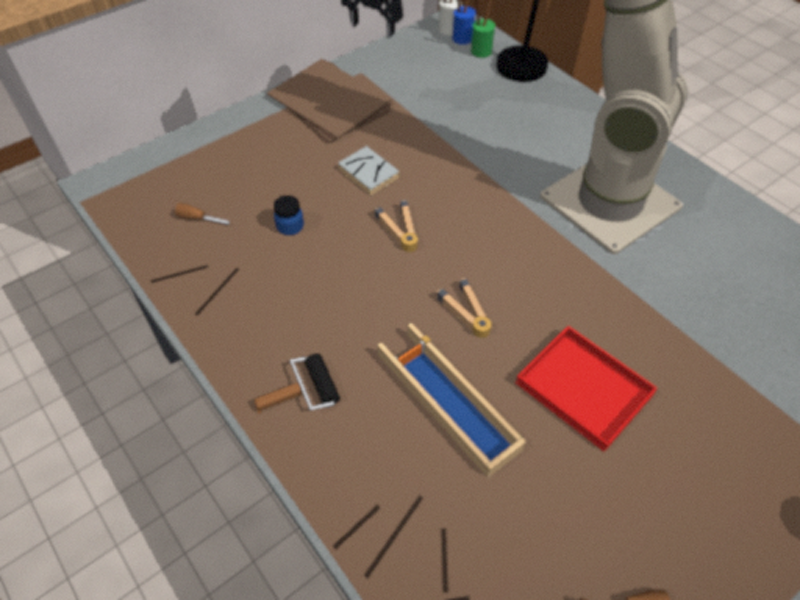

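View pics/side.png

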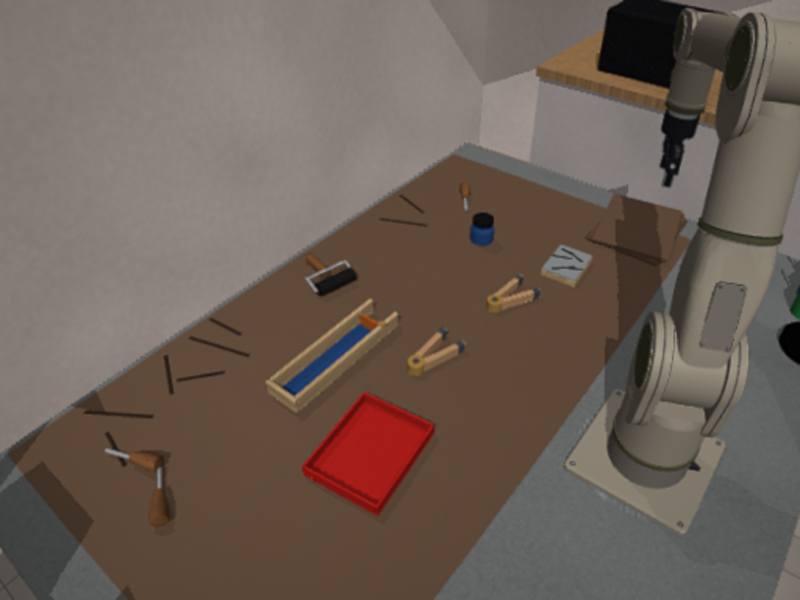

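The scene view shows pair P (hinge 409,241; tips 378,211 / 405,204) and pair Q (hinge 481,324; tips 441,294 / 464,283). The rack mouth is at (380,346)/(411,328), and the tray corners are at (570,331), (653,388), (604,444) and (518,381). The side view shows the same layout, with hinges at (494,302) and (416,365).

```bash
cat > h.py <<'E'
from station import *
import numpy as np, cv2
def ray(p,uv):
    K=p["intrinsics"];d=np.array([(uv[0]-K[0,2])/K[0,0],(uv[1]-K[1,2])/K[1,1]]);u=d.copy()
    for _ in range(20): u=d/(1+p["k1"]*(u@u))
    return p["T"][:3,:3]@np.r_[u,1],p["T"][:3,3]
def onplane(p,uv,z):
    d,o=ray(p,uv);return o+d*(z-o[2])/d[2]
def proj(p,X):
    X=np.asarray(X,float);c=np.linalg.inv(p["T"])@np.r_[X,1];u=c[:2]/c[2];u=u*(1+p["k1"]*(u@u))
    return u*p["intrinsics"][0,0]+p["intrinsics"][:2,2]
E
python3 - <<'E'
from h import *
pts={'P_h':((409,241),(494,302),.026),'P_t1':((378,211),(520,279),.02),'P_t2':((405,204),(539,293),.02),
'Q_h':((481,322),(416,362),.026),'Q_t1':((441,294),(444,331),.02),'Q_t2':((464,283),(463,346),.02),
'mouthF':((380,346),(371,303),.038),'mouthN':((411,328),(396,316),.038),'endF':((490,466),(270,381),.038),'endN':((522,441),(297,405),.038),
'flapF':((402,357),(361,320),.034),'flapN':((424,343),(380,326),.034),
't1':((570,331),(434,431),.03),'t2':((653,388),(378,509),.03),'t3':((604,444),(305,465),.03),'t4':((518,381),(367,397),.03),
'jar':((287,203),(483,220),.07)}
for k,(a,b,z) in pts.items():
    print(k,*[np.round(onplane(camera_params(n),np.array(q)*.64,z)[:2],3) for n,q in(("scene",a),("side",b))])
p=camera_params("wrist");print(p["intrinsics"],p["k1"],np.round(p["T"],3))
E
```

```text
P_h [ 0.454 -0.173] [ 0.442 -0.17 ]
P_t1 [ 0.45 -0.29] [ 0.44  -0.286]
P_t2 [ 0.388 -0.27 ] [ 0.377 -0.269]
Q_h [0.474 0.082] [0.47  0.088]
Q_t1 [ 0.489 -0.023] [ 0.481 -0.027]
Q_t2 [ 0.433 -0.015] [ 0.422 -0.015]
mouthF [0.67  0.011] [0.655 0.015]
mouthN [0.598 0.015] [0.582 0.014]
endF [0.669 0.319] [0.661 0.316]
endN [0.594 0.319] [0.575 0.325]
flapF [0.651 0.054] [0.638 0.068]
flapN [0.598 0.055] [0.593 0.057]
t1 [0.355 0.207] [0.335 0.208]
t2 [0.328 0.388] [0.314 0.392]
t3 [0.482 0.408] [0.471 0.407]
t4 [0.512 0.226] [0.486 0.223]
jar [ 0.619 -0.392] [ 0.612 -0.382]
[[342.7774679   0.        250.0384687]
 [  0.        342.7774679 195.6017337]
 [  0.          0.          1.       ]] -0.09411504520762412 [[ 0.387 -0.875 -0.29   0.317]
 [-0.922 -0.368 -0.12  -0.544]
 [-0.002  0.314 -0.949  0.372]
 [ 0.     0.     0.     1.   ]]
```

Emit:
arm_command:
  gripper: [1,1,1,1,1,1,1,1]
  xyz:
    - [0,0,0]
    - [0,0,0]
    - [0,0,0]
    - [0,0,0]
    - [0,0,0]
    - [0,0,0]
    - [0,0,0]
    - [0,0,0]
  delta_rot:
    - [0,0,-0.12]
    - [0,0,-0.12]
    - [0,0,-0.12]
    - [0,0,-0.12]
    - [0,0,-0.12]
    - [0,0,-0.12]
    - [0,0,-0.12]
    - [0,0,-0.12]
  newtons: 20

```text
clock: 0.77
position: [0.2415, -0.5763, 0.2529]
orientation: [0.777, 0.63, 0.0, -0.0]
contact_force: [-0.5, 0.5, 0.1]
opening: 0.0857
finger_force: 0.0
```

Emit:
arm_command:
  gripper: [1,1,1,1,1,1,1,1]
  xyz:
    - [4,0.5,0]
    - [4,0.5,0]
    - [4,0.5,0]
    - [4,0.5,0]
    - [4,0.5,0]
    - [4,0.5,0]
    - [4,0.5,0]
    - [4,0.5,0]
  delta_rot:
    - [0,0,-0.06]
    - [0,0,0]
    - [0,0,0]
    - [0,0,0]
    - [0,0,0]
    - [0,0,0]
    - [0,0,0]
    - [0,0,0]

```text
clock: 1.43
position: [0.3324, -0.2651, 0.253]
orientation: [0.759, 0.651, -0.0, -0.0]
contact_force: [1.6, -0.2, 0.1]
opening: 0.0853
finger_force: 0.0
```

Emit:
arm_command:
  gripper: [1,1,1,1,1,1,1,1]
  xyz:
    - [4,0.8,0]
    - [4,0.8,0]
    - [4,0.8,0]
    - [4,0.8,0]
    - [4,0.8,0]
    - [4,0.8,0]
    - [4,0.8,0]
    - [4,0.8,0]
  delta_rot:
    - [0,0,0]
    - [0,0,0]
    - [0,0,0]
    - [0,0,0]
    - [0,0,0]
    - [0,0,0]
    - [0,0,0]
    - [0,0,0]

```text
clock: 2.1
position: [0.4448, 0.0413, 0.2535]
orientation: [0.759, 0.651, 0.0, 0.001]
contact_force: [1.1, -0.2, -0.3]
opening: 0.0851
finger_force: 0.0
```

Emit:
arm_command:
  gripper: [1,1]
  xyz:
    - [0,0,0]
    - [0,0,0]
  delta_rot:
    - [0,0,0]
    - [0,0,0]

```text
clock: 2.27
position: [0.4448, 0.0415, 0.2531]
orientation: [0.758, 0.652, 0.0, -0.0]
contact_force: [-0.2, -0.7, -0.2]
opening: 0.0856
finger_force: 0.0
```

```bash
cat >> h.py <<'E'
def shot(n,f):
    p=camera_params("wrist" if n=="wrist" else n);a=snapshot(n);np.savez("pics/"+f+".npz",**p,img=a)
    cv2.imwrite("pics/"+f+".png",cv2.resize(a[:,:,::-1],(800,600),interpolation=cv2.INTER_CUBIC))
def load(f): 
    d=np.load("pics/"+f+".npz");return {k:d[k] for k in d.files}
def st():
    s=state();from_=np.array(s["position"]);q=s["orientation"]
    from scipy.spatial.transform import Rotation as R
    M=R.from_quat(q).as_matrix()
    print("t%.2f pos %s xang %.1f tilt %.3f F %s open %.4f ff %.1f"%(s["clock"],np.round(from_,4),np.degrees(np.arctan2(M[1,0],M[0,0])),M[2,2],np.round(s["contact_force"],1),s["opening"],s["finger_force"]))
    return from_,M
def goto(xyz,ang=None):
    p,M=st();print("shift cm",np.round(M.T@(np.array(xyz)-p)*100,2))
    if ang is not None:
        a=np.degrees(np.arctan2(M[1,0],M[0,0]));print("rotz",np.round(-np.radians((ang-a+180)%360-180),3))
E
python3 - <<'E'
from h import *
st();shot("wrist","w1")
E
```

```text
t2.27 pos [0.4448 0.0415 0.2531] xang 81.4 tilt -1.000 F [-0.2 -0.7 -0.2] open 0.0856 ff 0.0
```

View pics/w1.png

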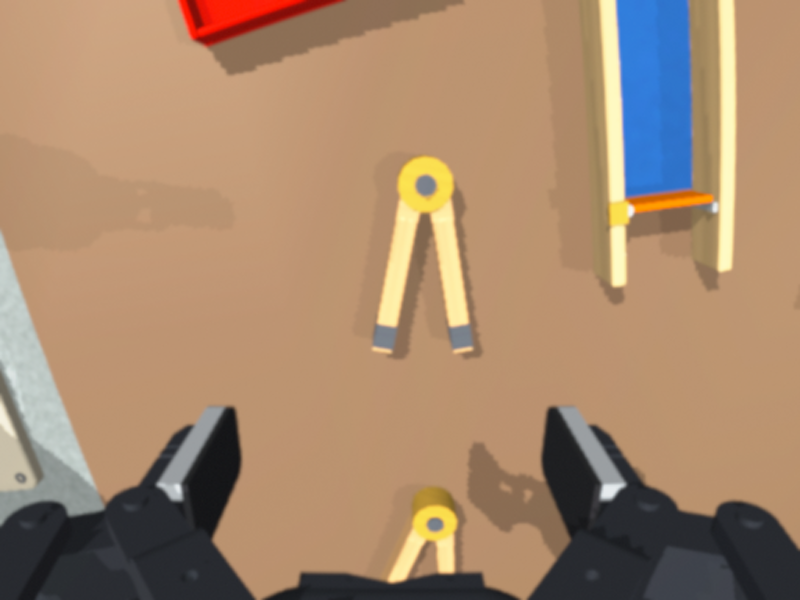

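The wrist view shows Q with its hinge at (426,185) and tips at (383,347) and (463,347). It also shows the rack mouth wall ends at (618,284) and (725,270) and the flap from (628,205) to (716,199).

```bash
python3 - <<'E'
from h import *
p=load("w1")
for k,q,z in(("h",(426,185),.026),("t1",(383,351),.024),("t2",(463,351),.024),("mN",(618,286),.038),("mF",(725,271),.038),("wN_in_gate",(629,200),.034),("fl_h",(620,203),.038),("fl_edge",(716,199),.034),("wNin0",(625,284),.038),("wFin0",(718,270),.038),("wNin",(618,0),.038),("wFin",(720,0),.038),("trayc",(205,43),.03),("P_h",(435,524),.026)):
    print(k,np.round(onplane(p,np.array(q)*.64,z),4))
E
```

```text
h [0.4748 0.0859 0.026 ]
t1 [ 0.4301 -0.0241  0.024 ]
t2 [ 0.486  -0.0325  0.024 ]
mN [0.592  0.0043 0.038 ]
mF [0.6667 0.004  0.038 ]
wN_in_gate [0.6022 0.0595 0.034 ]
fl_h [0.5946 0.0591 0.038 ]
fl_edge [0.6612 0.0527 0.034 ]
wNin0 [0.5968 0.005  0.038 ]
wFin0 [0.6616 0.0054 0.038 ]
wNin [0.5992 0.1781 0.038 ]
wFin [0.6625 0.1729 0.038 ]
trayc [0.3552 0.1908 0.03  ]
P_h [ 0.4484 -0.1789  0.026 ]
```

```bash
python3 - <<'E'
from h import *
goto((.466,.0266,.03),81.6)
E
```

```text
t2.32 pos [0.4446 0.0397 0.253 ] xang 81.3 tilt -1.000 F [-0.1 -1.2  0.5] open 0.0853 ff 0.0
shift cm [-0.97  2.33 22.3 ]
rotz -0.006
```

Emit:
arm_command:
  gripper: [1,1,1,1,1,1,1,1]
  xyz:
    - [-0.9,2.3,2]
    - [0,0,3.8]
    - [0,0,3.8]
    - [0,0,3.8]
    - [0,0,3.8]
    - [0,0,3.3]
    - [0,0,1.8]
    - [0,0,0]
  delta_rot:
    - [0,0,0]
    - [0,0,0]
    - [0,0,0]
    - [0,0,0]
    - [0,0,0]
    - [0,0,0]
    - [0,0,0]
    - [0,0,0]

```text
clock: 2.98
position: [0.463, 0.025, 0.0265]
orientation: [0.76, 0.65, -0.003, -0.002]
contact_force: [-0.8, 0.0, 0.1]
opening: 0.0853
finger_force: 0.0
```

Emit:
arm_command:
  gripper: [0.9,0.8,0.7,0.6,0.5,0.4,0.35,0.3]
  xyz:
    - [0,0,0]
    - [0,0,0]
    - [0,0,0]
    - [0,0,0]
    - [0,0,0]
    - [0,0,0]
    - [0,0,0]
    - [0,0,0]
  delta_rot:
    - [0,0,0]
    - [0,0,0]
    - [0,0,0]
    - [0,0,0]
    - [0,0,0]
    - [0,0,0]
    - [0,0,0]
    - [0,0,0]

```text
clock: 3.65
position: [0.4665, 0.0267, 0.0308]
orientation: [0.759, 0.651, 0.0, 0.0]
contact_force: [-0.9, -1.2, 6.6]
opening: 0.0284
finger_force: 19.7
```

Emit:
arm_command:
  gripper: [0.25,0.25,0.25,0.25,0.25,0.25,0.25,0.25]
  xyz:
    - [0,0,-0.4]
    - [-2,0,0]
    - [-2.4,0,0]
    - [-2.4,0,0]
    - [-1.9,0.6,0]
    - [0,2,0]
    - [0,2.5,0]
    - [0,2.5,0]
  delta_rot:
    - [0,0,0]
    - [0,0,0]
    - [0,0,0]
    - [0,0,0]
    - [0,0,0]
    - [0,0,0]
    - [0,0,0]
    - [0,0,0]

```text
clock: 4.32
position: [0.5284, -0.0718, 0.0343]
orientation: [0.76, 0.65, -0.0, 0.0]
contact_force: [0.5, -0.1, 0.3]
opening: 0.028
finger_force: 20.3
```

Emit:
arm_command:
  gripper: [0.25,0.25,0.25,0.25,0.25,0.25,0.25,0.25]
  xyz:
    - [0,2.5,0]
    - [0,2.5,0]
    - [0,2.5,0]
    - [0,2,0]
    - [0,0.6,0]
    - [0,0,0]
    - [0,0,0.3]
    - [0,0,0]
  delta_rot:
    - [0,0,0]
    - [0,0,0]
    - [0,0,0]
    - [0,0,0]
    - [0,0,-0.07]
    - [0,0,-0.068]
    - [0,0,0]
    - [0,0,0]

```text
clock: 4.98
position: [0.6276, -0.0862, 0.031]
orientation: [0.713, 0.701, 0.0, -0.0]
contact_force: [0.0, 0.0, -0.5]
opening: 0.0288
finger_force: 20.3
```

```bash
python3 - <<'E'
from h import *
goto((.628,-.085,.031),89.3);shot("wrist","w2")
E
```

```text
t4.98 pos [ 0.6276 -0.0862  0.031 ] xang 89.0 tilt -1.000 F [ 0.   0.  -0.5] open 0.0288 ff 20.3
shift cm [ 0.12  0.04 -0.  ]
rotz -0.006
```

View pics/w2.png

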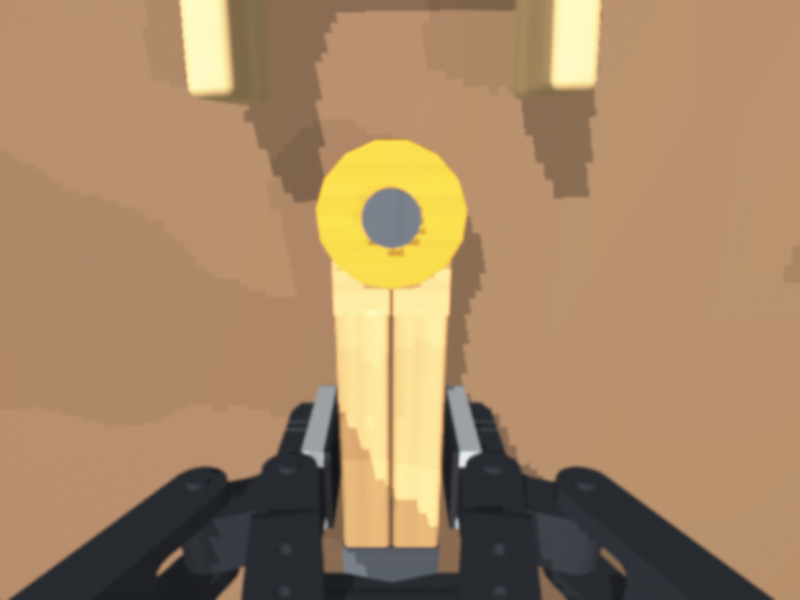

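Emit:
arm_command:
  gripper: [0.25,0.25,0.25,0.25,0.25,0.4,0.5,0.5]
  xyz:
    - [1,0.6,0]
    - [1.5,0,0]
    - [1.5,0,0]
    - [1.3,0,0]
    - [0,0,0]
    - [0,0,0]
    - [0,0,-1]
    - [0,0,-2.5]
  delta_rot:
    - [0,0,0]
    - [0,0,0]
    - [0,0,0]
    - [0,0,0]
    - [0,0,0]
    - [0,0,0]
    - [0,0,0]
    - [0,0,0]

```text
clock: 5.7
position: [0.6326, -0.0344, 0.0641]
orientation: [0.713, 0.701, -0.002, -0.002]
contact_force: [0.4, -0.5, 0.0]
opening: 0.0426
finger_force: 0.0
```

Emit:
arm_command:
  gripper: [0.4,0.2,0,0,0,0,0,0]
  xyz:
    - [0,0,-3.5]
    - [-3,0,0]
    - [-3.5,0,0]
    - [-3,0,0]
    - [0,0,0]
    - [0,0,0]
    - [0,0,0]
    - [0,0,0]
  delta_rot:
    - [0,0,0]
    - [0,0,0]
    - [0,0,0]
    - [0,0,0]
    - [0,0,0]
    - [0,0,0]
    - [0,0,0]
    - [0,0,0]

```text
clock: 6.37
position: [0.6332, -0.127, 0.1018]
orientation: [0.712, 0.702, 0.0, -0.0]
contact_force: [1.3, 0.4, 0.6]
opening: 0.0003
finger_force: 0.0
```

```bash
python3 - <<'E'
from h import *
st();shot("wrist","w3")
E
```

```text
t6.37 pos [ 0.6332 -0.127   0.1018] xang 89.2 tilt -1.000 F [1.3 0.4 0.6] open 0.0003 ff 0.0
```

View pics/w3.png

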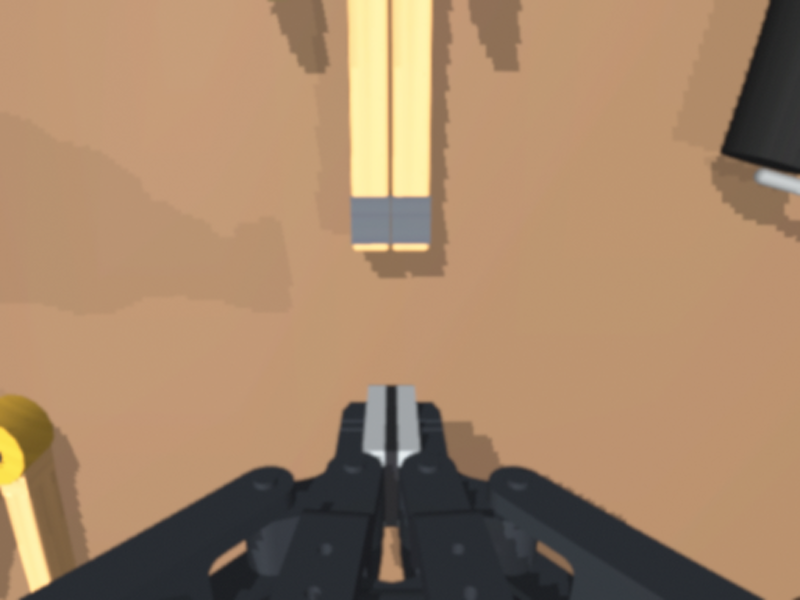

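The pair is straight, with its tip ends at (390,245) and the closed fingers exactly behind them.

```bash
python3 - <<'E'
from h import *
p=load("w3")
print(onplane(p,np.array((351,245))*.64,.024),onplane(p,np.array((431,245))*.64,.024))
E
```

```text
[ 0.61962639 -0.08647164  0.024     ] [ 0.64963789 -0.0868971   0.024     ]
```

Emit:
arm_command:
  gripper: [0,0,0,0,0,0,0,0]
  xyz:
    - [0,0.2,3.5]
    - [0,0,3]
    - [0,0,0.7]
    - [1,0,0]
    - [1.5,0,0]
    - [1.5,0,0]
    - [1.5,0,0]
    - [1.5,0,0]
  delta_rot:
    - [0,0,0]
    - [0,0,0]
    - [0,0,0]
    - [0,0,0]
    - [0,0,0]
    - [0,0,0]
    - [0,0,0]
    - [0,0,0]

```text
clock: 7.08
position: [0.6371, -0.0571, 0.0313]
orientation: [0.713, 0.702, 0.0, 0.002]
contact_force: [0.3, -4.8, 0.5]
opening: -0.0002
finger_force: 2.5
```

Emit:
arm_command:
  gripper: [0,0,0,0,0,0,0,0]
  xyz:
    - [1.5,0,0]
    - [1.5,0,0]
    - [1.5,0,0]
    - [1.5,0,0]
    - [1.5,0,0]
    - [1.5,0,0]
    - [1.5,0,0]
    - [0,0,0]
  delta_rot:
    - [0,0,0]
    - [0,0,0]
    - [0,0,0]
    - [0,0,0]
    - [0,0,0]
    - [0,0,0]
    - [0,0,0]
    - [0,0,0]

```text
clock: 7.75
position: [0.6374, 0.0524, 0.0298]
orientation: [0.711, 0.703, 0.001, -0.001]
contact_force: [-0.6, 1.1, 0.4]
opening: 0.0001
finger_force: 0.0
```

```bash
python3 - <<'E'
from h import *
goto((.636,.117,.03));shot("wrist","w4")
E
```

```text
t7.75 pos [0.6374 0.0524 0.0298] xang 89.4 tilt -1.000 F [-0.6  1.1  0.4] open 0.0001 ff 0.0
shift cm [ 6.46 -0.21 -0.  ]
```

View pics/w4.png

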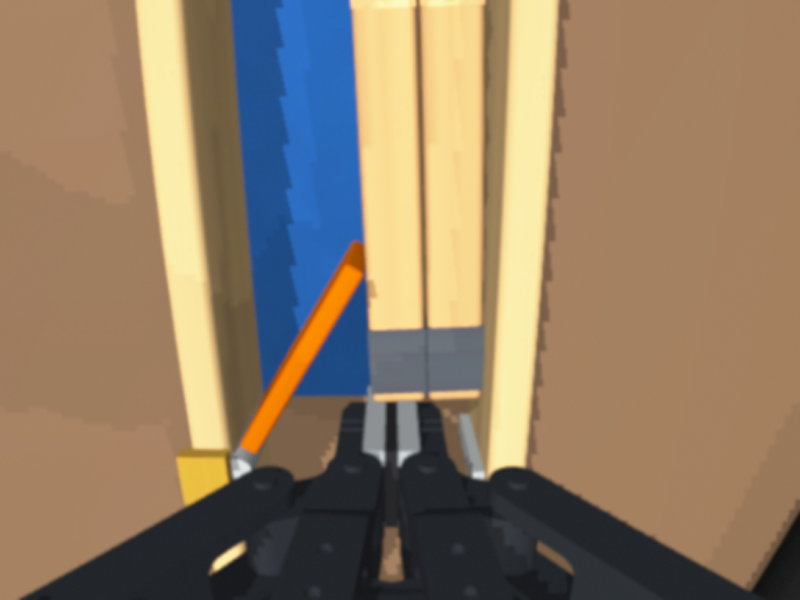

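The flap rides along the folded pair, which is now against the far wall with its tip ends at (425,396). I'll shift the fingers 5 mm over and push on.

Emit:
arm_command:
  gripper: [0,0,0,0,0,0,0,0]
  xyz:
    - [0,0.4,0]
    - [1,0,0]
    - [1.2,0,0]
    - [1.2,0,0]
    - [1.2,0,0]
    - [1.2,0,0]
    - [1,0,0]
    - [0,0,0]
  delta_rot:
    - [0,0,0]
    - [0,0,0]
    - [0,0,0]
    - [0,0,0]
    - [0,0,0]
    - [0,0,0]
    - [0,0,0]
    - [0,0,0]

```text
clock: 8.47
position: [0.6421, 0.1191, 0.0295]
orientation: [0.711, 0.703, 0.001, -0.001]
contact_force: [0.3, 0.5, 0.3]
opening: -0.0002
finger_force: 0.0
```

```bash
python3 - <<'E'
from h import *
goto((.640,.117,.03));shot("wrist","w5")
E
```

```text
t8.47 pos [0.6421 0.1191 0.0295] xang 89.3 tilt -1.000 F [0.3 0.5 0.3] open -0.0002 ff 0.0
shift cm [-0.22 -0.21 -0.05]
```

View pics/w5.png

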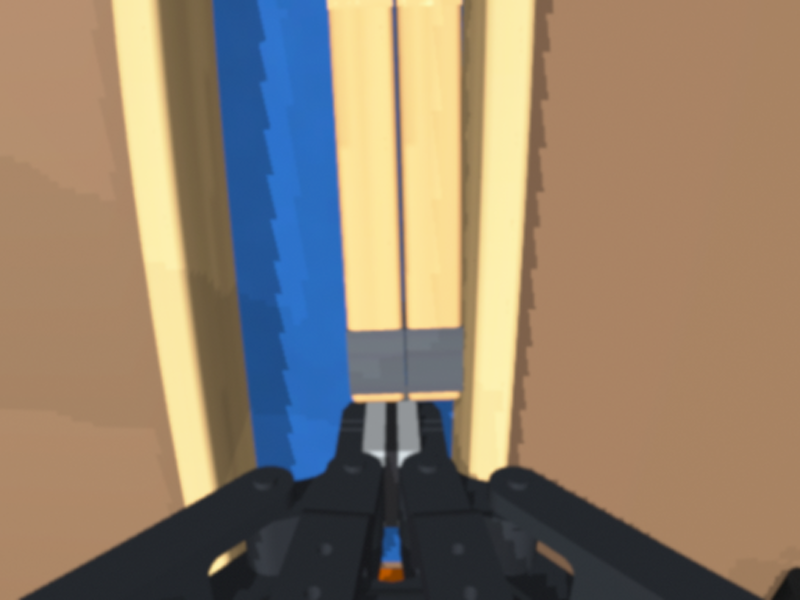

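The pair is well behind the gate, and the orange of the flap shows behind the fingers at (390,573). I'll lift straight out and look at the gate and tray from above.

Emit:
arm_command:
  gripper: [0,0,0,0,0,0,0,0]
  xyz:
    - [0,0,-2]
    - [0,0,-3.5]
    - [0,0,-4]
    - [0,0,-4]
    - [0,0,-4]
    - [0,0,-4]
    - [0,0,-3]
    - [0,0,0]
  delta_rot:
    - [0,0,0]
    - [0,0,0]
    - [0,0,0]
    - [0,0,0]
    - [0,0,0]
    - [0,0,0]
    - [0,0,0]
    - [0,0,0]

```text
clock: 9.18
position: [0.6446, 0.1155, 0.2817]
orientation: [0.713, 0.701, 0.004, 0.002]
contact_force: [1.1, 0.6, 0.2]
opening: 0.0002
finger_force: 0.0
```

Emit:
arm_command:
  gripper: [1,1,1,1,1,1,1,1]
  xyz:
    - [1.9,-3.5,0]
    - [1.9,-3.5,0]
    - [1.9,-3.5,0]
    - [1.9,-3.5,0]
    - [1.9,-3.5,0]
    - [1.9,-3,0]
    - [1.3,-1,0]
    - [0,0,0]
  delta_rot:
    - [0,0,0]
    - [0,0,0]
    - [0,0,0]
    - [0,0,0]
    - [0,0,0]
    - [0,0,0]
    - [0,0,0]
    - [0,0,0]

```text
clock: 9.85
position: [0.4269, 0.2479, 0.2746]
orientation: [0.711, 0.703, 0.0, 0.001]
contact_force: [-0.4, 0.4, 0.1]
opening: 0.0858
finger_force: 0.0
```

```bash
python3 - <<'E'
from h import *
st();shot("wrist","w6")
p=load("w6");a=p["img"].astype(int);m=((a[:,:,0]>110)&(a[:,:,1]<60)&(a[:,:,2]<60)).astype(np.uint8)
c=max(cv2.findContours(m,0,2)[0],key=cv2.contourArea);h=cv2.approxPolyDP(cv2.convexHull(c),8,True)[:,0]
for q in h: print(q/.64,np.round(onplane(p,q,.03)[:2],3))
E
```

```text
t9.85 pos [0.4269 0.2479 0.2746] xang 89.4 tilt -1.000 F [-0.4  0.4  0.1] open 0.0858 ff 0.0
[467.1875   0.    ] [0.477 0.408]
[495.3125 292.1875] [0.502 0.218]
[282.8125 321.875 ] [0.349 0.197]
[221.875  34.375] [0.323 0.391]
```

View pics/w6.png

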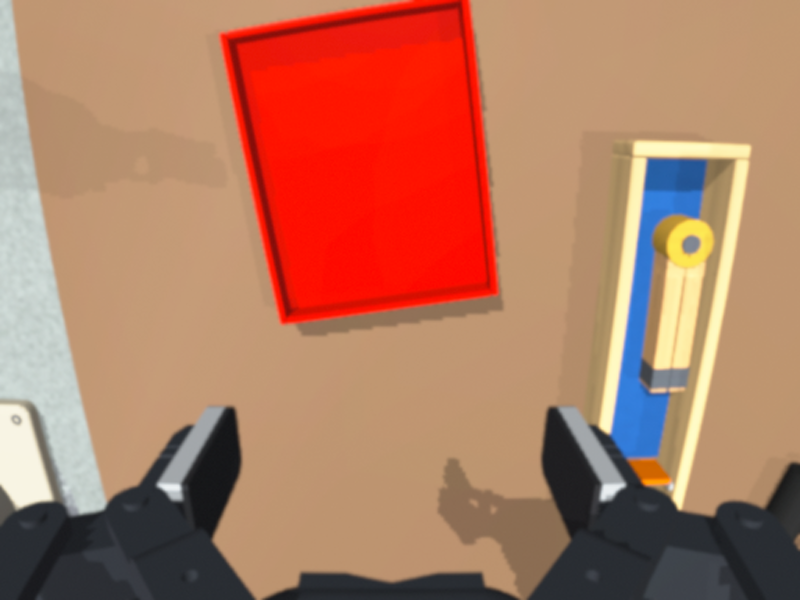

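Flap shut across the gate at (650,470), with the folded pair clear behind it. The tray centre is (0.413, 0.303) at 98°. Next is the seized pair.

Emit:
arm_command:
  gripper: [1,1,1,1,1,1,1,1]
  xyz:
    - [-4,0,0]
    - [-4,0,0]
    - [-4,0,0]
    - [-4,0,0]
    - [-4,0,0]
    - [-4,0,0]
    - [-4,0,0]
    - [-4,0,0]
  delta_rot:
    - [0,0,0]
    - [0,0,0]
    - [0,0,0]
    - [0,0,0]
    - [0,0,0]
    - [0,0,0]
    - [0,0,0]
    - [0,0,0]

```text
clock: 10.57
position: [0.4244, -0.0783, 0.2743]
orientation: [0.713, 0.701, -0.0, 0.0]
contact_force: [1.7, 0.3, -0.6]
opening: 0.0855
finger_force: 0.0
```

Emit:
arm_command:
  gripper: [1,1,1,1,1,1,1,1]
  xyz:
    - [-4,0,0]
    - [-4,0,0]
    - [-4,0,0]
    - [-4,0,0]
    - [-2,0,0]
    - [0,0,0]
    - [0,0,0]
    - [0,0,0]
  delta_rot:
    - [0,0,0]
    - [0,0,0]
    - [0,0,0]
    - [0,0,0.09]
    - [0,0,0.1]
    - [0,0,0.1]
    - [0,0,0]
    - [0,0,0]

```text
clock: 11.23
position: [0.4199, -0.2554, 0.2738]
orientation: [0.806, 0.592, 0.0, -0.0]
contact_force: [-0.0, 0.9, 0.1]
opening: 0.0848
finger_force: 0.0
```

```bash
python3 - <<'E'
from h import *
st();shot("wrist","w7")
E
```

```text
t11.23 pos [ 0.4199 -0.2554  0.2738] xang 72.6 tilt -1.000 F [-0.   0.9  0.1] open 0.0848 ff 0.0
```

View pics/w7.png

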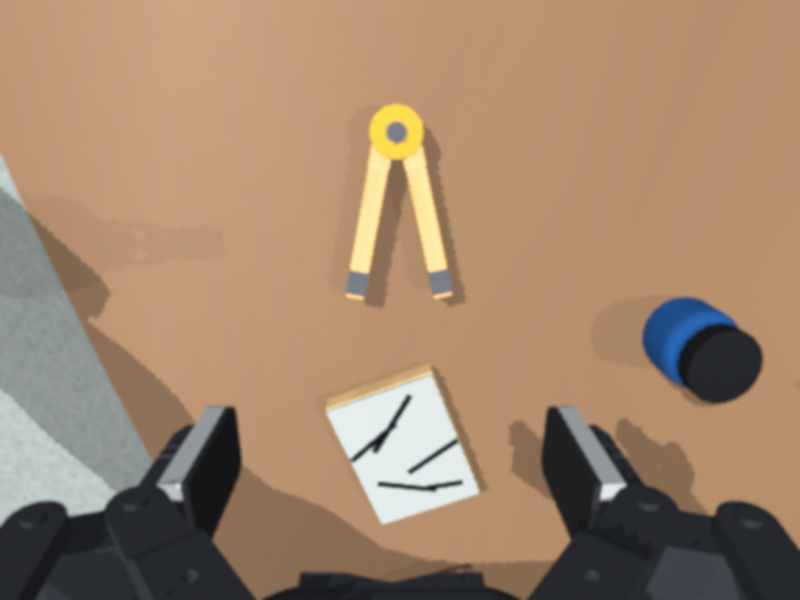

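```bash
python3 - <<'E'
from h import *
p=load("w7")
H,a,b=[onplane(p,np.array(q)*.64,z)[:2] for q,z in(((397,131),.026),((356,295),.024),((442,294),.024))]
d=H-(a+b)/2;d/=np.linalg.norm(d);g=H-.055*d
print(H,a,b,np.linalg.norm(H-a),np.linalg.norm(H-b),np.linalg.norm(a-b),np.degrees(np.arctan2(d[1],d[0])))
goto((*g,.029),np.degrees(np.arctan2(d[1],d[0])))
E
```

```text
[ 0.4485402 -0.178786 ] [ 0.38670797 -0.27857396] [ 0.4462148  -0.29638896] 0.11739191931885304 0.11762594929590357 0.06211632255886983 73.55732025937998
t11.28 pos [ 0.4202 -0.2548  0.274 ] xang 72.7 tilt -1.000 F [ 0.  -0.2  0.4] open 0.0851 ff 0.0
shift cm [ 2.59  0.54 24.5 ]
rotz -0.015
```

Emit:
arm_command:
  gripper: [1,1,1,1,1,1,1,1]
  xyz:
    - [2.6,0.5,1]
    - [0,0,3.9]
    - [0,0,4]
    - [0,0,4]
    - [0,0,4]
    - [0,0,4]
    - [0,0,2.6]
    - [0,0,1]
  delta_rot:
    - [0,0,-0.015]
    - [0,0,0]
    - [0,0,0]
    - [0,0,0]
    - [0,0,0]
    - [0,0,0]
    - [0,0,0]
    - [0,0,0]

```text
clock: 11.95
position: [0.4307, -0.2298, 0.0257]
orientation: [0.801, 0.599, -0.001, -0.003]
contact_force: [-0.9, 0.4, -0.1]
opening: 0.0856
finger_force: 0.0
```

Emit:
arm_command:
  gripper: [1,0.8,0.6,0.4,0.3,0.3,0.3,0.3]
  xyz:
    - [0,0,0]
    - [0,0,0]
    - [0,0,0]
    - [0,0,0]
    - [0,0,0]
    - [0,0,0]
    - [0,0,0]
    - [0,0,0]
  delta_rot:
    - [0,0,0]
    - [0,0,0]
    - [0,0,0]
    - [0,0,0]
    - [0,0,0]
    - [0,0,0]
    - [0,0,0]
    - [0,0,0]

```text
clock: 12.62
position: [0.4342, -0.2323, 0.0317]
orientation: [0.802, 0.597, 0.001, 0.002]
contact_force: [-1.5, 0.8, 8.9]
opening: 0.0552
finger_force: 19.1
```

The second pair holds at 55 mm under 19 N, so it is the seized one. I'll regrip a little lower and firmer, then lift.

Emit:
arm_command:
  gripper: [0.8,0.8,0.6,0.5,0.4,0.4,0.4,0.4]
  xyz:
    - [0,0,0]
    - [0,0,0.6]
    - [0,0,0]
    - [0,0,0]
    - [0,0,0]
    - [0,0,0]
    - [0,0,0]
    - [0,0,0]
  delta_rot:
    - [0,0,0]
    - [0,0,0]
    - [0,0,0]
    - [0,0,0]
    - [0,0,0]
    - [0,0,0]
    - [0,0,0]
    - [0,0,0]
  newtons: 45

```text
clock: 13.28
position: [0.4327, -0.2318, 0.0238]
orientation: [0.802, 0.597, -0.0, 0.0]
contact_force: [-3.1, 0.1, 7.4]
opening: 0.055
finger_force: 45.1
```

Emit:
arm_command:
  gripper: [0.4,0.4,0.4,0.4,0.4,0.4,0.4,0.4]
  xyz:
    - [0,0,-0.5]
    - [0,0,-1.5]
    - [0,0,-2]
    - [0,0,-2]
    - [0,0,-2]
    - [0,0,-2]
    - [0,0,-1]
    - [0,0,0]
  delta_rot:
    - [0,0,0]
    - [0,0,0]
    - [0,0,0]
    - [0,0,0]
    - [0,0,0]
    - [0,0,0]
    - [0,0,0]
    - [0,0,0]

```text
clock: 13.95
position: [0.4339, -0.2322, 0.1355]
orientation: [0.802, 0.597, 0.001, 0.002]
contact_force: [-0.6, 0.2, -0.1]
opening: 0.0548
finger_force: 46.7
```

```bash
python3 - <<'E'
from h import *
# dividers mid is ~5 mm ahead of TCP to the tip side; put middle of pair on tray centre
c=np.array((.413,.3035));d=np.array((np.cos(np.radians(97.7)),np.sin(np.radians(97.7))))
goto((*(c-.003*d),.135),97.7);shot("wrist","w8")
E
```

```text
t13.95 pos [ 0.4339 -0.2322  0.1355] xang 73.3 tilt -1.000 F [-0.6  0.2 -0.1] open 0.0548 ff 46.7
shift cm [ 50.44 -17.25  -0.07]
rotz -0.425
```

View pics/w8.png

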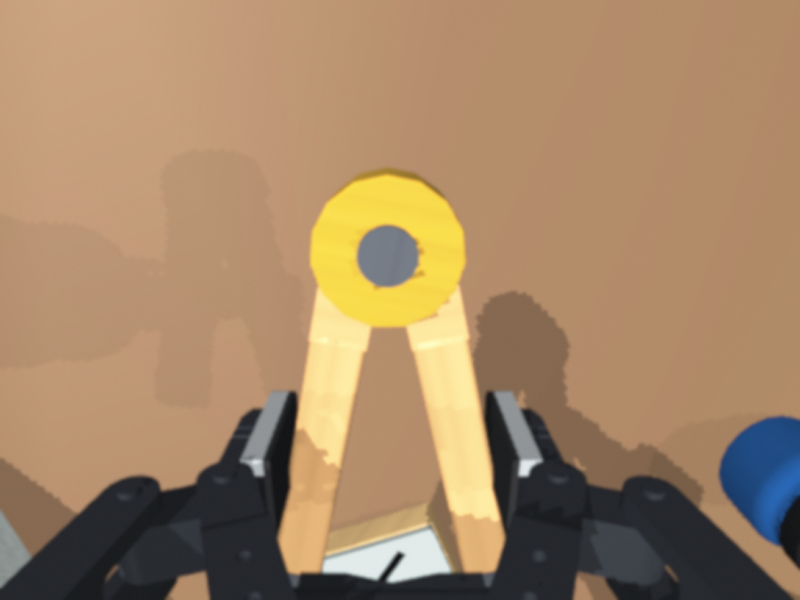

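The pair is held level between the pads. On to the tray.

Emit:
arm_command:
  gripper: [0.4,0.4,0.4,0.4,0.4,0.4,0.4,0.4]
  xyz:
    - [2,-0.7,0]
    - [3.4,-1.15,0]
    - [3.4,-1.15,0]
    - [3.4,-1.15,0]
    - [3.4,-1.15,0]
    - [3.4,-1.15,0]
    - [3.4,-1.15,0]
    - [3.4,-1.15,0]
  delta_rot:
    - [0,0,0]
    - [0,0,0]
    - [0,0,0]
    - [0,0,0]
    - [0,0,0]
    - [0,0,0]
    - [0,0,0]
    - [0,0,0]

```text
clock: 14.67
position: [0.4218, 0.0422, 0.132]
orientation: [0.802, 0.597, -0.001, -0.0]
contact_force: [0.4, 0.5, -0.4]
opening: 0.0546
finger_force: 46.6
```

Emit:
arm_command:
  gripper: [0.4,0.4,0.4,0.4,0.4,0.4,0.4,0.4]
  xyz:
    - [3.4,-1.15,0]
    - [3.4,-1.15,0]
    - [3.4,-1.15,0]
    - [3.4,-1.15,0]
    - [3.4,-1.15,0]
    - [3.4,-1.15,0]
    - [3,-1.15,0]
    - [1.5,-0.5,0]
  delta_rot:
    - [0,0,0]
    - [0,0,0]
    - [0,0,0]
    - [0,0,0]
    - [0,0,0]
    - [0,0,0]
    - [0,0,0]
    - [0,0,0]

```text
clock: 15.33
position: [0.4105, 0.3076, 0.132]
orientation: [0.801, 0.599, -0.0, -0.001]
contact_force: [-0.0, 0.1, -0.0]
opening: 0.0544
finger_force: 46.6
```

Emit:
arm_command:
  gripper: [0.4,0.4,0.4,0.4,0.4,0.4]
  xyz:
    - [0,0,0]
    - [0,0,0]
    - [0,0,0]
    - [0,0,0]
    - [0,0,0]
    - [0,0,0]
  delta_rot:
    - [0,0,-0.11]
    - [0,0,-0.11]
    - [0,0,-0.11]
    - [0,0,-0.095]
    - [0,0,0]
    - [0,0,0]

```text
clock: 15.83
position: [0.412, 0.3034, 0.1321]
orientation: [0.659, 0.752, -0.001, -0.001]
contact_force: [0.0, 0.3, -1.0]
opening: 0.0548
finger_force: 46.6
```

```bash
python3 - <<'E'
from h import *
c=np.array((.413,.3035));d=np.array((np.cos(np.radians(97.7)),np.sin(np.radians(97.7))))
goto((*(c-.003*d),.031),97.7)
E
```

```text
t15.83 pos [0.412  0.3034 0.1321] xang 97.5 tilt -1.000 F [ 0.   0.3 -1. ] open 0.0548 ff 46.6
shift cm [-0.3   0.12 10.11]
rotz -0.003
```

Emit:
arm_command:
  gripper: [0.4,0.4,0.4,0.4,0.4,0.4,0.4,0.4]
  xyz:
    - [-0.3,0.1,1.5]
    - [0,0,2.5]
    - [0,0,2.5]
    - [0,0,2]
    - [0,0,1]
    - [0,0,0.5]
    - [0,0,0.2]
    - [0,0,0]
  delta_rot:
    - [0,0,0]
    - [0,0,0]
    - [0,0,0]
    - [0,0,0]
    - [0,0,0]
    - [0,0,0]
    - [0,0,0]
    - [0,0,0]

```text
clock: 16.5
position: [0.4141, 0.3012, 0.0317]
orientation: [0.658, 0.753, 0.0, 0.0]
contact_force: [0.4, 0.1, -1.6]
opening: 0.0547
finger_force: 46.6
```

Emit:
arm_command:
  gripper: [0.7,0.75,0.8,0.85,0.85,0.85,0.85,0.85]
  xyz:
    - [0,0,0]
    - [0,0,0]
    - [0,0,0]
    - [0,0,0]
    - [0,0,0]
    - [0,0,-1]
    - [0,0,-2.5]
    - [0,0,-3.5]
  delta_rot:
    - [0,0,0]
    - [0,0,0]
    - [0,0,0]
    - [0,0,0]
    - [0,0,0]
    - [0,0,0]
    - [0,0,0]
    - [0,0,0]

```text
clock: 17.17
position: [0.4125, 0.3001, 0.1009]
orientation: [0.658, 0.753, -0.002, -0.001]
contact_force: [0.4, 0.4, 0.5]
opening: 0.0728
finger_force: 0.0
```

Emit:
arm_command:
  gripper: [0.85,0.85,0.85,0.85,0.85,0.85,0.85,0.85]
  xyz:
    - [0,0,-4]
    - [0,0,-4]
    - [0,0,-4]
    - [-3,0,-3]
    - [-3,0,0]
    - [0,0,0]
    - [0,0,0]
    - [0,0,0]
  delta_rot:
    - [0,0,0]
    - [0,0,0]
    - [0,0,0]
    - [0,0,0]
    - [0,0,0]
    - [0,0,0]
    - [0,0,0]
    - [0,0,0]

```text
clock: 17.83
position: [0.4216, 0.2422, 0.2511]
orientation: [0.658, 0.753, 0.0, 0.0]
contact_force: [-0.1, 0.2, -0.5]
opening: 0.0726
finger_force: 0.0
```

```bash
python3 - <<'E'
from h import *
st();shot("wrist","w9");p=load("w9");a=cv2.cvtColor(p["img"],cv2.COLOR_RGB2HSV)
ob=lambda m:sorted(cv2.findContours(m.astype(np.uint8),0,2)[0],key=cv2.contourArea)[-2:]
def rep(n,m,z):
    for c in ob(m):
        if cv2.contourArea(c)<60: continue
        (u,v),(w,h),_=cv2.minAreaRect(c)
        print(n,cv2.contourArea(c),np.round(onplane(p,np.array((u,v)),z)[:2],3),[np.round(onplane(p,q.astype(float),z)[:2],3).tolist() for q in cv2.boxPoints(cv2.minAreaRect(c))])
H,S,V=a[...,0],a[...,1],a[...,2]
rep("brass",(H>20)&(H<30)&(S>150)&(V>170),.031)
tray=((H<6)|(H>174))&(S>200)
hull=max(cv2.findContours(tray.astype(np.uint8),0,2)[0],key=cv2.contourArea)
M=np.zeros(tray.shape,np.uint8);cv2.drawContours(M,[cv2.convexHull(hull)],-1,1,-1)
print("tray");rep("tray",M>0,.03)
rep("nonred in tray",(M>0)&~tray,.029)
rep("orange",(H>7)&(H<14)&(S>220),.034)
E
```

```text
t17.83 pos [0.4216 0.2422 0.2511] xang 97.7 tilt -1.000 F [-0.1  0.2 -0.5] open 0.0726 ff 0.0
brass 808.5 [0.638 0.257] [[0.612, 0.267], [0.644, 0.28], [0.665, 0.246], [0.632, 0.233]]
brass 1084.0 [0.407 0.355] [[0.389, 0.37], [0.421, 0.375], [0.426, 0.34], [0.393, 0.336]]
tray
tray 32389.0 [0.412 0.308] [[0.322, 0.387], [0.477, 0.408], [0.516, 0.219], [0.335, 0.194]]
nonred in tray 4640.5 [0.414 0.31 ] [[0.385, 0.235], [0.371, 0.37], [0.44, 0.379], [0.463, 0.245]]
```

```bash
python3 -c "
from station import *
print(close_job())"
```

```text
the job is handed in; nothing more can be done
None
```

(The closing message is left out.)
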